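# Jack up a test deck on the repair bench

### The arm

A 6-joint arm with a two-finger parallel gripper is mounted at the origin on the work surface. World frame = base frame: x ahead of the robot, y to its left, z up, the work surface at z = 0. Lengths are in m, angles in rad, forces in N, time in s.
With the tool pointing down it reaches from about 0.3 to 0.75 m from the base axis. Payload 8.5 kg.
Tool frame: the origin (TCP) lies at the very end of the fingers, on their centre line; the grasp point (between the pads) lies 19 mm behind it; z points along the fingers, y is the line along which they close (so a half turn about z gives the same grasp; the last joint's range is limited). The gripper opens to 85 mm and grips with 20 to 120 N. Pads are 22 mm wide; open, the fingers measure 114 mm over their backs; the gripper's body (76 mm by 85 mm) begins 54 mm behind the grasp point. The pads swing forward as they close: fully open they stand 13 mm farther back than shut.
Start: joints at [-1.392, 0.381, 1.297, -0, 1.464, -0.215], TCP at [0.211, -0.508, 0.231] pointing down, gripper open.
Joint ranges: [-3.11, 3.11], [-0.89, 2.33], [0.22, 2.48], [-1.42, 4.56], [0.17, 2.85], [-2.88, 2.88]. Speed limits (rad/s): [2.39, 2.39, 3.14, 3.14, 3.14, 3.14].

### API

Orientations are given as a unit quaternion [x, y, z, w].
In Python, from bench import manip, vision gives the robot as it stands.
- The arm moves only by the tool drive_tool, never from a script. Its arguments are lists of equal length, an entry for each row: "translation": the shift along the tool's x, y, z normalised to -1 to 1, where 1 is 25 cm, a list of three; "twist": the turn, a rotation vector about the tool's x, y, z normalised to -1 to 1, where 1 is pi rad, a list of three. In form: {"translation": [[tx, ty, tz], ...], "twist": [[rx, ry, rz], ...]}. A call has 1 to 8 rows; each row is the pose to reach, as a shift and turn from the pose commanded when the call began, along the tool's axes at that moment, turning the shorter way round; what a row does not reach only later rows make up. A row lasts 1/12 s, in which the tool goes at most 41.7 mm and 7.16 degrees, less where a joint would pass 70% of its speed; a pose out of reach is approached as far as the arm can. A call with a number of a shift or a turn outside -1 to 1 is refused whole. A call with a gripper value outside its range is refused whole. "gripper" is the opening, from -1 (shut) to 1 (fully open), set as the call begins (left out, the last holds). The fingers move at their own pace and stop on an object; "grip_force" is the grip in N (left out, the last holds). Time passes only in rows, so rows that repeat a pose let the fingers close. It gives the time, the measured TCP pose, the force, the opening and the grip force at its end, in the units of the state.
- manip.state(): the state, without advancing time (a new reading comes with each control period).
- vision.grab_frame(name): name is "scene" or "top"; returns a dict with "frame" (420x560x3 uint8, red, green, blue), "z_map" (420x560 float32, m along the optical axis (not along the pixel's ray), 0 where there is no reading), "camera_matrix" (3x3 intrinsics, pixels), "R" (3x3) and "t" (3): a world point X has camera coordinates R X + t. Camera axes: x right, y down, z forward; pixel columns grow to the right and rows downward; lengths in m; the calibration is good to about 2 mm. A picture is of the moment at which its call begins.
- manip.sign_off(): hands the job in; it is judged then, once.
Trained networks look in a picture, given as the dict that the camera call returned (one of the last four; its "shot" number tells which), for a name from the list of things; names that differ only in an ending like _2 or _b are one class to them, and where a whole thing is asked for, a point or a joint stands for the part that bears it (a point fixed in the world has none). Each returns a list of dicts, best first, with "p" (0 to 1); they miss things now and then, are a little off and sometimes report something else, mostly with a low value. They report only what shows in the picture. A call takes as long as a camera call. They do not tell look-alikes from the thing itself.
- vision.search_frame(picture, name): "xyz" ([x, y, z] in m, in the coordinates of the camera as it stood for that picture, good to about 4 mm: the middle of the surface that is visible of it).
- vision.outline_of(picture, name): "pixels" (420x560 bool, what is visible of it).
The state is a dict: "t": time; "joints": joint angles; "qvel": joint speeds; "tau": joint torques, N m; "tool_pos": TCP position; "orientation": TCP orientation; "contact_force": force on the tool from outside, world axes, zero at the start; "wrist_torque": the same for the moment, N m; "width": finger opening in m; "grasp_force": force on a finger pad.
Only numpy, scipy, OpenCV 4.12 (cv2) and the standard library are available. Lean on these libraries where they do the work, as an engineer would, in place of code of your own. Each camera call takes 0.05 s, during which the arm holds its last target. There are 200 camera calls.

### The job

On the test stand's hinged deck, first slide the loose module up square and in line against the fixed module so that no gap is left. Then set the lever jack flat on the bench with its saddle centred under the deck's ring-marked lift tab, and pump the handle: one full stroke down, let it come all the way up, then all the way down again. Finish while still holding the handle down, with the jack alone carrying the raised deck, the modules still butted together and the other things on the bench left where they were.

Things in the scene. Friction and masses are not known exactly. Their poses are not given: they have to be found in the camera images.
- deck: Aluminium deck plate 170 (x) x 235 (y) x 8 mm, hinged along its +y edge to the fixed grey stand (yaw within 0.2 rad, varies). Origin on the hinge line, mid width and thickness, 88 mm above the bench; x along the hinge, -y to the free end. Top face 4 mm above the origin. At rest it lies level, with open room beneath; its free end can only be raised. About 1.5 kg with the fixed module.
- lift_pad (a point): Centre of the flat underside of the lift tab's round rubber pad (30 mm across), 260 mm from the hinge, 79 mm above the bench with the deck down. The lift tab is 46 mm wide, has a dark ring 30 mm across on top and sticks out 45 mm from the free edge, ending 20 mm beyond this point. The smaller plain tab beside it (30 mm wide, no ring) is not for lifting.
- fixed_face (a point): Foot of the fixed module's face that looks at the loose module: the middle of the face's lower edge, on the deck's top. Axes as the deck's. The fixed module is a grey box 60 (x) x 70 (y) x 55 mm high screwed to the deck, on the +y side of this point.
- module: Loose module: grey box 60 (x) x 70 (y) x 55 mm high, about 0.45 kg, black grille on top, standing on the deck with a gap of 12 to 30 mm to the fixed module and a little askew. Origin: centre of its underside. Butted home, its centre lies 35 mm to the -y side of fixed_face at the same deck x.
- jack: Loose steel lever jack, about 0.9 kg. Base plate 245 x 70 x 8 mm, from x = -150 to +95 mm; origin on the underside, below the centre of the upright grip block (40 x 40 mm, top 75 mm up), z up. +x points to the saddle, -x to the handle. Can be taken by the grip block across y. It starts with +x within about 0.4 rad of the world's +y, roughly towards the stand.
- saddle_top (a point): Centre of the top of the jack's round saddle (36 mm across), 75 mm from the jack's origin along its +x, 68 mm above the bench with the handle up (so 11 mm free height below the lift pad). It rises straight up 40 mm with the handle's full stroke.
- handle_pad (a point): Centre of the upper face of the rubber pad (36 x 36 x 14 mm) at the end of the jack's handle. The pad's middle is 115 mm from the handle's pivot, a crosswise axle 25 mm from the jack's origin along -x and 50 mm up; the upper face is 7 mm above the bar's line. About 121 mm up with the handle up, 57 mm up with it fully down.
- jack_handle (a joint): Angle of the jack's handle: 0 = up (34 degrees above level), grows as it is pressed, 0.6 rad = fully down (level, at its stop). A spring and the load push it back up when let go; pressing its pad down takes 2 to 5 N unloaded, up to about 10 N under the deck.
- screwdriver: Bystander: black-handled screwdriver, 170 mm, lying.
- nut_driver: Bystander: yellow-handled driver, 200 mm, lying.
- tweezers: Bystander: steel tweezers, about 145 mm, lying.
- phone: Bystander: phone lying face up, 146 x 71 x 9 mm.
- screw_tray: Bystander: grey divided screw tray 120 x 160 x 25 mm.
- flux_jar: Bystander: small jar, 44 mm across, 45 mm high.
- bit_cup: Bystander: aluminium cup, 56 mm across, 50 mm high.
There are look-alikes about, which are no part of the job. What is shaped like the module but brown or turquoise is not meant.

How it is judged:
By the outcome, as a careful person would: the job done as asked, in the order asked, and still so for the second after the job is handed in, while the arm keeps its last pose, push and grip.
It also fails if it takes over 72 s, if anything falls off the work surface, if the arm or the gripper's body presses on something with over 40 N, if the wrist force passes 120 N, or if a joint passes its speed limit or range.

## Working session

There is one attempt and no reset: what is moved stays moved. The work goes in short steps, Python scripts to look and compute and a tool call to move; the robot and the scene stay as the last step left them, time stands still between calls to the robot, and variables do not carry over. Pictures are saved under pics/ and viewed, at most 10 in all, crops included, and the job is handed in when it is done.

Besides the shell and the picture viewer there is one more tool, called after ">>>" as name(argument=value, ...) on one line, values as JSON. drive_tool: Moves the arm, as the interface text tells. Scaled input: -1 to 1 covers 25 cm each way for a shift and pi rad each way for a turn. Its arguments: {"type":"object","properties":{"translation":{"type":"array"},"twist":{"type":"array"},"gripper":{"type":"number"},"grip_force":{"type":"number"}},"required":["translation","twist"]}

```bash
ls; mkdir -p pics
cat > h.py <<'E'
import numpy as np,cv2
from bench import manip,vision
from scipy.spatial.transform import Rotation as Ro
def w(p,x): return p["R"].T@(np.array(x)-p["t"])
def cloud(p):
    K=p["camera_matrix"];z=p["z_map"];v,u=np.mgrid[:420,:560]
    c=np.stack([(u-K[0,2])/K[0,0]*z,(v-K[1,2])/K[1,1]*z,z],-1)
    X=(c-p["t"])@p["R"]; X[z==0]=np.nan; return X
def save(p,n,box=None,s=1):
    f=p["frame"][:,:,::-1]
    if box: f=f[box[1]:box[3],box[0]:box[2]]
    cv2.imwrite("pics/"+n,cv2.resize(f,None,fx=s,fy=s,interpolation=cv2.INTER_CUBIC))
def px(p,X):
    c=p["R"]@np.array(X)+p["t"];q=p["camera_matrix"]@c;return q[:2]/q[2]
E
python3 - <<'E'
from h import *
print(manip.state())
for n in("scene","top"):
    p=vision.grab_frame(n);save(p,n+"0.png",s=1.4)
    print(n,p["t"],-p["R"].T@p["t"])
    for k in["deck","lift_pad","fixed_face","module","jack","saddle_top","handle_pad","screwdriver","nut_driver","tweezers","phone","screw_tray","flux_jar","bit_cup"]:
        print(k,[(d["p"].__round__(2),w(p,d["xyz"]).round(3).tolist(),px(p,w(p,d["xyz"])).round().tolist()) for d in vision.search_frame(p,k)[:3]])
E
```

```text
pics
{'t': 0.0, 'joints': array([-1.39230956e+00,  3.81189350e-01,  1.29829352e+00,  2.34626994e-05,
        1.46361711e+00, -2.15295301e-01]), 'qvel': array([-0.00071093,  0.00096719, -0.00042808, -0.001388  , -0.00080732,
        0.00062645]), 'tau': array([ 1.52546785e-03, -4.48454726e+01, -2.31279087e+01, -1.09118785e-04,
        4.68273924e-03, -1.19039157e-05]), 'tool_pos': array([ 0.21097565, -0.50759084,  0.23070431]), 'orientation': array([ 9.80679465e-01,  1.95620087e-01,  2.55309751e-05, -7.53322585e-04]), 'contact_force': array([-0.31787107, -0.53690288,  0.13856761]), 'wrist_torque': array([-0.00389086,  0.0130596 ,  0.0137961 ]), 'grasp_force': 0.0, 'width': 0.08569616302366731}
scene [-0.29197421 -0.22310231  1.36780068] [ 1.11991956 -0.4990339   0.70897646]
deck [(0.76, [0.547, 0.114, 0.086], [325.0, 186.0])]
lift_pad [(0.8, [0.546, 0.108, 0.09], [324.0, 185.0])]
fixed_face [(0.78, [0.544, 0.109, 0.091], [323.0, 184.0])]
module [(0.89, [0.385, -0.11, 0.044], [221.0, 201.0]), (0.82, [0.364, 0.028, 0.048], [258.0, 178.0]), (0.79, [0.505, 0.368, 0.056], [376.0, 156.0])]

[... 1267 characters left out ...]
top [(0.33, [0.511, 0.15, 0.09], [201.0, 227.0])]
handle_pad [(0.58, [0.503, -0.391, 0.113], [411.0, 231.0])]
screwdriver [(0.56, [0.719, -0.344, 0.017], [380.0, 160.0])]
nut_driver [(0.65, [0.288, 0.212, 0.026], [179.0, 313.0])]
tweezers [(0.46, [0.521, 0.12, 0.145], [210.0, 220.0]), (0.44, [0.636, -0.42, 0.009], [407.0, 189.0])]
phone [(0.68, [0.753, 0.227, 0.012], [183.0, 147.0])]
screw_tray [(0.63, [0.794, -0.116, 0.004], [301.0, 136.0])]
flux_jar [(0.67, [0.669, -0.054, 0.047], [280.0, 173.0]), (0.33, [0.286, 0.214, 0.025], [178.0, 314.0])]
bit_cup [(0.74, [0.521, 0.121, 0.15], [209.0, 220.0]), (0.71, [0.74, 0.088, 0.028], [230.0, 150.0]), (0.71, [0.636, -0.419, 0.011], [407.0, 189.0])]
```

View pics/scene0.png

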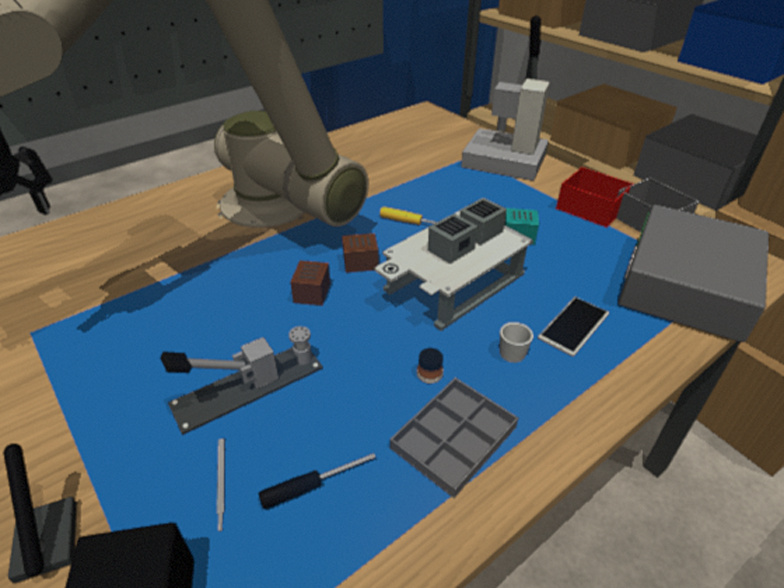

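View pics/top0.png

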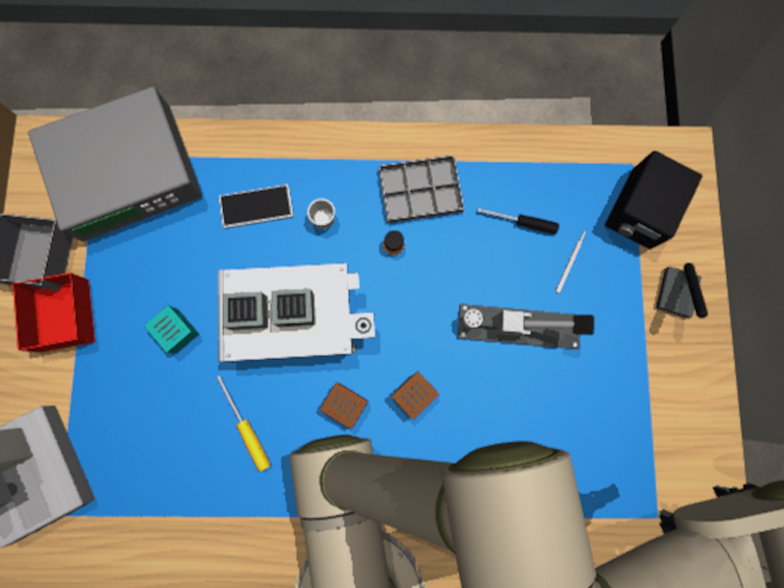

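The two pictures agree. The deck is at top-view (285,313), with the fixed module at (245,310) at the hinge end and the loose grey module at (292,306) on the tab side. The ring tab is at (363,325) and the plain tab at (352,283). The jack lies at (520,325), saddle at (473,317), handle pad at (583,325). The look-alikes are brown at (344,405) and (415,396) and turquoise at (170,329), all off the deck. Next I measure exact poses and make a confirming crop.

```bash
cat >> h.py <<'E'
def rect(X,lo,hi,box):
    m=(X[...,2]>lo)&(X[...,2]<hi)&(X[...,0]>box[0])&(X[...,0]<box[1])&(X[...,1]>box[2])&(X[...,1]<box[3])
    P=X[m]; 
    if len(P)<4: return None
    r=cv2.minAreaRect((P[:,:2]*1000).astype(np.float32)); return len(P),np.round(r[0],1),np.round(r[1],1),round(r[2],1),"med",np.median(P,0).round(4),"mean",P.mean(0).round(4)
E
python3 - <<'E'
from h import *
for n in("top","scene"):
    p=vision.grab_frame(n);X=cloud(p)
    if n=="top": save(p,"crop.png",(140,170,440,270),2.6)
    print(n)
    print("fixed",rect(X,.138,.156,(.42,.6,.145,.25)))
    print("loose",rect(X,.138,.156,(.42,.6,.03,.142)))
    print("deck",rect(X,.085,.1,(.4,.65,0.045,.3)))
    print("tab",rect(X,.085,.1,(.46,.55,-.02,.018)))
    print("decktab all",rect(X,.085,.1,(.4,.65,-.05,.3)))
    print("block",rect(X,.070,.082,(.45,.56,-.32,-.25)))
    print("saddle",rect(X,.060,.075,(.45,.56,-.25,-.15)))
    print("pad",rect(X,.1,.13,(.45,.56,-.45,-.365)))
    print("base",rect(X,.004,.014,(.42,.6,-.48,-.14)))
    d=rect(X,.085,.1,(.4,.65,-.05,.3))
    ys=np.nanmax
    # y-gap profile along center of modules
    m=(abs(X[...,0]-.52)<.15)&(X[...,2]>.138)&(X[...,2]<.156)&(X[...,1]>.0)&(X[...,1]<.26)
    h,e=np.histogram(X[m][:,1],np.arange(.06,.26,.004));print(list(zip(e.round(3).tolist(),h.tolist())))
E
```

```text
top
fixed (850, array([519.3, 194.3]), array([ 60.8, 102.4]), 4.0, 'med', array([0.5181, 0.2026, 0.1482]), 'mean', array([0.5183, 0.2004, 0.148 ]))
loose (529, array([524.7, 115.3]), array([59.8, 53.7]), 2.9, 'med', array([0.5237, 0.1152, 0.1483]), 'mean', array([0.5238, 0.1151, 0.1481]))
deck (3973, array([522. , 154.8]), array([170.4, 228.4]), 3.9, 'med', array([0.5063, 0.1478, 0.0929]), 'mean', array([0.519 , 0.1493, 0.0929]))
tab (258, array([ 4.977e+02, -2.000e-01]), array([45. , 36.5]), 0.7, 'med', array([ 4.962e-01, -4.000e-04,  9.290e-02]), 'mean', array([ 0.497 , -0.0011,  0.0928]))
decktab all (4840, array([524., 125.]), array([170.4, 288.3]), 3.9, 'med', array([0.5067, 0.1184, 0.0928]), 'mean', array([0.5188, 0.1263, 0.0929]))
block (227, array([ 510.2, -285. ]), array([40.2, 40.2]), 85.5, 'med', array([ 0.5113, -0.2842,  0.0751]), 'mean', array([ 0.5101, -0.2844,  0.0751]))
saddle (140, array([ 516.1, -209.5]), array([33.9, 33.6]), 43.6, 'med', array([ 0.5165, -0.21  ,  0.0685]), 'mean', array([ 0.516 , -0.2098,  0.0683]))
pad (246, array([ 500.7, -395.4]), array([53.4, 3
[... 2118 characters left out ...]
'med', array([ 0.5158, -0.3531,  0.0065]), 'mean', array([ 0.5114, -0.341 ,  0.0067]))
[(0.06, 0), (0.064, 0), (0.068, 0), (0.072, 0), (0.076, 0), (0.08, 0), (0.084, 6), (0.088, 48), (0.092, 24), (0.096, 24), (0.1, 26), (0.104, 23), (0.108, 25), (0.112, 21), (0.116, 24), (0.12, 20), (0.124, 21), (0.128, 22), (0.132, 19), (0.136, 26), (0.14, 17), (0.144, 19), (0.148, 18), (0.152, 22), (0.156, 15), (0.16, 0), (0.164, 0), (0.168, 0), (0.172, 17), (0.176, 44), (0.18, 21), (0.184, 17), (0.188, 28), (0.192, 16), (0.196, 20), (0.2, 21), (0.204, 18), (0.208, 14), (0.212, 26), (0.216, 16), (0.22, 19), (0.224, 22), (0.228, 16), (0.232, 16), (0.236, 18), (0.24, 12), (0.244, 10), (0.248, 1), (0.252, 0)]
```

View pics/crop.png

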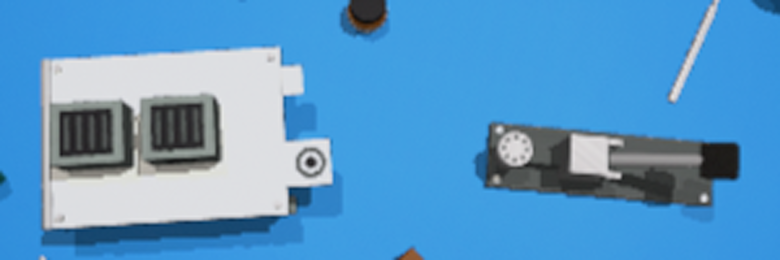

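The crop confirms it. The grey boxes on the deck are fixed (left, hinge end) and loose (right, tab side). The ring is on the lower, larger tab at crop (311,161), and the jack's block is at crop (590,155). Next come refined measurements and the grasp pose.

```bash
cat >> h.py <<'E'
def Rdown(a): # tool z down, tool y at world angle a (rad)
    y=np.array([np.cos(a),np.sin(a),0]);z=np.array([0,0,-1.]);return np.stack([np.cross(y,z),y,z],1)
def cmd(pos,a,base=None):
    s=manip.state();R0=Ro.from_quat(s["orientation"]).as_matrix();p0=s["tool_pos"]
    if base: p0=np.array(base[0]);R0=Rdown(base[1])
    best=min((Ro.from_matrix(R0.T@Rdown(a+k*np.pi)).as_rotvec() for k in(0,1)),key=np.linalg.norm)
    return (R0.T@(np.array(pos)-p0)/.25).round(4).tolist(),(best/np.pi).round(4).tolist()
def ring(p):
    X=cloud(p);m=(X[...,2]>.08)&(X[...,2]<.1)&(abs(X[...,0]-.497)<.03)&(abs(X[...,1]+.0)<.024)
    g=p["frame"].mean(-1);m&=g<110;return m.sum(),X[m].mean(0).round(4),(X[m].min(0)+X[m].max(0))/2
E
python3 - <<'E'
from h import *
s=manip.state();R0=Ro.from_quat(s["orientation"]).as_matrix();print(R0.round(3),s["tool_pos"])
for n in("top","scene"):
    p=vision.grab_frame(n);X=cloud(p)
    print(n,"ring",ring(p))
    print("fixed",rect(X,.138,.156,(.42,.6,.166,.25))[:4])
    print("loose",rect(X,.138,.156,(.42,.6,.03,.166))[:4])
    m=(X[...,2]>.004)&(X[...,2]<.012)&(abs(X[...,0]-.507)<.06)&(X[...,1]>-.46)&(X[...,1]<-.18)&(p["frame"][...,2].astype(int)-p["frame"][...,0]<40)
    print("base",cv2.minAreaRect((X[m][:,:2]*1000).astype(np.float32)))
E
```

```text
[[ 0.923  0.384 -0.   ]
 [ 0.384 -0.923  0.   ]
 [-0.    -0.    -1.   ]] [ 0.21100926 -0.50788503  0.23131894]
top ring (np.int64(20), array([4.973e-01, 2.000e-04, 9.390e-02]), array([0.49236448, 0.00352957, 0.09293715]))
fixed (715, array([518. , 209.9]), array([60.4, 70. ]), 3.6)
loose (696, array([524.2, 124.2]), array([60.3, 70.7]), 3.7)
base ((508.4453125, -310.6488342285156), (241.96287536621094, 68.97044372558594), 85.47157287597656)
scene ring (np.int64(67), array([ 0.5045, -0.0037,  0.0883]), array([5.00265740e-01, 4.65990273e-04, 8.87651349e-02]))
fixed (375, array([517.7, 209.5]), array([61. , 72.7]), 3.0)
loose (413, array([523. , 124.6]), array([62.5, 75.7]), 4.1)
base ((507.3155212402344, -312.2734375), (244.36912536621094, 72.40032958984375), 85.16293334960938)
```

>>> drive_tool(translation=[[0.95,-0.83,0],[0.95,-0.83,0],[0.95,-0.83,0],[0.95,-0.83,0],[0.95,-0.83,0],[0.95,-0.83,0],[0.95,-0.83,0],[0.95,-0.83,0]], twist=[[0,0,-0.3956],[0,0,-0.3956],[0,0,-0.3956],[0,0,-0.3956],[0,0,-0.3956],[0,0,-0.3956],[0,0,-0.3956],[0,0,-0.3956]], gripper=1, grip_force=20)

```text
t: 2.37
tool_pos: [0.3514, -0.2218, 0.2316]
orientation: [0.764, 0.645, 0.0, 0.0]
contact_force: [0.5, 0.6, 0.2]
width: 0.0854
grasp_force: 0.0
```

```bash
python3 -c "
from h import *
s=manip.state();print(s['t'],s['tool_pos'],s['joints'].round(2))
print(cmd([.524,.1243,.21],np.radians(3.8)))"
```

```text
2.3667 [ 0.3514429  -0.22179122  0.23160604] [-0.85  0.14  1.63  0.    1.36 -0.68]
([1.4807, 0.4474, 0.0873], [0.0002, -0.0001, -0.0749])
```

>>> drive_tool(translation=[[0.99,0.3,0],[0.99,0.3,0],[0.99,0.3,0],[0.99,0.3,0],[0.99,0.3,0],[0.99,0.3,0],[0.99,0.3,0]], twist=[[0,0,-0.0749],[0,0,-0.0749],[0,0,-0.0749],[0,0,-0.0749],[0,0,-0.0749],[0,0,-0.0749],[0,0,-0.0749]])

```text
t: 2.95
tool_pos: [0.4695, 0.0098, 0.2314]
orientation: [0.684, 0.729, 0.001, -0.0]
contact_force: [-0.7, -0.3, -0.8]
width: 0.0857
grasp_force: 0.0
```

```bash
python3 -c "
from h import *
s=manip.state();print(s['t'],s['tool_pos'],s['joints'].round(2))
print(cmd([.524,.1243,.21],np.radians(3.8)));print(cmd([.524,.1243,.105],np.radians(3.8)))"
```

```text
2.95 [0.46952171 0.00983762 0.23136926] [-0.23  0.24  1.51  0.    1.39 -0.3 ]
([0.4431, 0.2462, 0.0862], [0.0003, -0.0004, -0.0011])
([0.4427, 0.2458, 0.5062], [0.0003, -0.0004, -0.0011])
```

>>> drive_tool(translation=[[0.443,0.246,0.1],[0.443,0.246,0.1],[0.443,0.246,0.1],[0.443,0.246,0.1],[0.443,0.246,0.4],[0.443,0.246,0.512],[0.443,0.246,0.512],[0.443,0.246,0.512]], twist=[[0,0,-0.001],[0,0,-0.001],[0,0,-0.001],[0,0,-0.001],[0,0,-0.001],[0,0,-0.001],[0,0,-0.001],[0,0,-0.001]])

```text
t: 3.62
tool_pos: [0.5208, 0.119, 0.0994]
orientation: [0.685, 0.728, -0.003, -0.003]
contact_force: [-1.2, -0.3, -0.6]
width: 0.0852
grasp_force: 0.0
```

>>> drive_tool(translation=[[0,0,0],[0,0,0],[0,0,0],[0,0,0],[0,0,0],[0,0,0],[0,0,0],[0,0,0]], twist=[[0,0,0],[0,0,0],[0,0,0],[0,0,0],[0,0,0],[0,0,0],[0,0,0],[0,0,0]], gripper=-0.2, grip_force=20)

```text
t: 4.28
tool_pos: [0.5241, 0.1192, 0.1053]
orientation: [0.685, 0.728, 0.001, 0.002]
contact_force: [0.2, -2.3, 6.7]
width: 0.0598
grasp_force: 23.8
```

```bash
python3 -c "
from h import *
s=manip.state();print(s['t'],s['tool_pos'],s['width'],s['grasp_force'],s['contact_force'])
p=vision.grab_frame('top');save(p,'grasp.png',(140,150,300,270),4);X=cloud(p)
print(rect(X,.138,.156,(.42,.6,.166,.25)))
print(rect(X,.138,.151,(.42,.6,.03,.166)))
"
```

```text
4.2833 [0.52405674 0.11916474 0.10534189] 0.059769795846571994 23.81526678800583 [ 0.18802351 -2.2676679   6.7308971 ]
(101, array([500.6, 190.1]), array([15.5, 32.8]), 1.7, 'med', array([0.5006, 0.1894, 0.1485]), 'mean', array([0.5005, 0.1892, 0.1483]))
(23, array([498.6, 147.8]), array([15.4,  9.9]), 89.9, 'med', array([0.4963, 0.1502, 0.1474]), 'mean', array([0.497 , 0.1494, 0.1474]))
```

>>> drive_tool(translation=[[0.01,0,0],[0.02,0,0],[0.03,0,0],[0.04,0,0],[0.048,0,0],[0.056,0,0],[0.056,0,0]], twist=[[0,0,0],[0,0,0],[0,0,0],[0,0,0],[0,0,0],[0,0,0],[0,0,0]])

```text
t: 4.92
tool_pos: [0.5236, 0.1328, 0.1054]
orientation: [0.685, 0.729, 0.001, 0.002]
contact_force: [0.8, -3.4, 6.7]
width: 0.06
grasp_force: 23.8
```

>>> drive_tool(translation=[[0.004,0,0],[0.008,0,0],[0.008,0,0]], twist=[[0,0,0],[0,0,0],[0,0,0]])

```text
t: 5.17
tool_pos: [0.5235, 0.1346, 0.1054]
orientation: [0.685, 0.729, 0.001, 0.002]
contact_force: [1.1, -5.0, 6.8]
width: 0.0596
grasp_force: 23.9
```

```bash
python3 -c "
from h import *
s=manip.state();print(s['t'],s['tool_pos'],Ro.from_quat(s['orientation']).as_matrix().round(4))
p=vision.grab_frame('scene');save(p,'slid.png',(260,120,400,240),5);X=cloud(p)
for b in((.42,.6,.166,.25),(.42,.6,.03,.166)):
  print(rect(X,.138,.149,b))
"
```

```text
5.1667 [0.52345128 0.13458726 0.10535038] [[-0.0616  0.9981  0.0046]
 [ 0.9981  0.0616 -0.0016]
 [-0.0018  0.0045 -1.    ]]
(109, array([523.3, 216.4]), array([56.9, 72.1]), 17.7, 'med', array([0.5362, 0.2323, 0.1448]), 'mean', array([0.5288, 0.2269, 0.1443]))
(297, array([523.9, 130. ]), array([59.8, 84.8]), 83.9, 'med', array([0.5228, 0.1236, 0.1452]), 'mean', array([0.5238, 0.1241, 0.1447]))
```

View pics/slid.png

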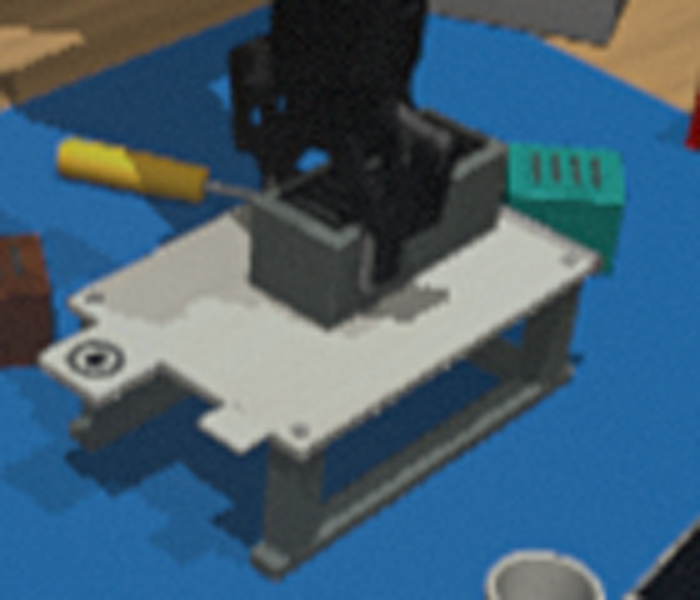

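The gripper (crop (380,200)) holds the loose module almost against the fixed one, and no gap shows. I push on until the force rises.

>>> drive_tool(translation=[[0.004,0,0],[0.008,0,0],[0.012,0,0],[0.012,0,0]], twist=[[0,0,0],[0,0,0],[0,0,0],[0,0,0]])

```text
t: 5.55
tool_pos: [0.5234, 0.1356, 0.1054]
orientation: [0.685, 0.729, -0.0, 0.003]
contact_force: [1.1, -17.0, 6.8]
width: 0.0599
grasp_force: 24.3
```

>>> drive_tool(translation=[[0,0,0],[0,0,0],[0,0,0],[0,0,-0.15],[0,0,-0.3],[0,0,-0.45],[-0.4,0,-0.5],[-0.9,0,-0.5]], twist=[[0,0,0],[0,0,0],[0,0,0],[0,0,0],[0,0,0],[0,0,0],[0,0,0],[0,0,0]], gripper=1)

```text
t: 6.22
tool_pos: [0.5276, 0.0563, 0.2257]
orientation: [0.683, 0.73, 0.002, 0.002]
contact_force: [0.4, -0.4, -0.8]
width: 0.0854
grasp_force: 0.0
```

>>> drive_tool(translation=[[-0.99,0,0],[-0.99,0,0],[-0.99,0,0],[-0.99,0,0],[-0.99,0,0],[-0.99,0,0],[-0.99,0,0]], twist=[[0,0,0],[0,0,0],[0,0,0],[0,0,0],[0,0,0],[0,0,0],[0,0,0]])

```text
t: 6.8
tool_pos: [0.5422, -0.1975, 0.2221]
orientation: [0.687, 0.727, -0.001, 0.001]
contact_force: [0.2, 0.8, -0.8]
width: 0.0855
grasp_force: 0.0
```

```bash
cat >> h.py <<'E'
def strips(P,c,yaw,ax,rng,half):
    # edge extent of blob P (xy) along deck axis: returns angle & mid of sides
    R=np.array([[np.cos(yaw),np.sin(yaw)],[-np.sin(yaw),np.cos(yaw)]]);return (P-c)@R.T
E
python3 - <<'E'
from h import *
s=manip.state();print(s['t'],s['tool_pos'])
yaw=np.radians(3.8);c=np.array([.5226,.1749])
for n in("top","scene"):
    p=vision.grab_frame(n)
    if n=="top":save(p,'butt.png',(150,180,290,260),5.5)
    X=cloud(p);m=(X[...,2]>.135)&(X[...,2]<.156)&(abs(X[...,0]-.52)<.06)&(X[...,1]>.06)&(X[...,1]<.26)
    Q=strips(X[m][:,:2],c,yaw,0,0,0)*1000
    Q=Q-[0,0]
    for lo in range(-80,85,10):
        q=Q[(Q[:,1]>=lo)&(Q[:,1]<lo+10)]
        if len(q)>5:print(n,lo,len(q),q[:,0].min().round(1),q[:,0].max().round(1))
    print("extent",Q[:,1].min(),Q[:,1].max())
    m=(X[...,2]>.08)&(X[...,2]<.1)&(abs(X[...,0]-.52)<.12)&(X[...,1]>.03)&(X[...,1]<.27)
    Q=strips(X[m][:,:2],c,yaw,0,0,0)*1000
    e=[(lo,Q[(Q[:,1]>=lo)&(Q[:,1]<lo+6)][:,0].min(),Q[(Q[:,1]>=lo)&(Q[:,1]<lo+6)][:,0].max()) for lo in range(-125,65,6)]
    e=np.array(e);print("deck edge slopes deg",np.degrees(np.polyfit(e[:,0],e[:,1],1)),np.degrees(np.polyfit(e[:,0],e[:,2],1))[0],e[:,1:].mean(0))
E
```

```text
6.8 [ 0.54221951 -0.19750459  0.22214081]
top -70 106 -30.6 27.5
top -60 100 -30.9 28.1
top -50 100 -31.0 29.0
top -40 98 -30.7 29.8
top -30 100 -30.9 27.3
top -20 97 -30.4 27.7
top -10 98 -31.0 28.2
top 0 96 -31.4 26.1
top 10 102 -32.3 27.1
top 20 106 -32.4 27.3
top 30 98 -32.7 25.3
top 40 99 -32.2 26.1
top 50 101 -32.6 26.6
top 60 96 -32.6 26.8
top 70 12 -29.7 17.7
extent -69.63096319943683 70.857308545586
deck edge slopes deg [-9.53880129e-02 -4.94428044e+03] -0.22145364198982084 [-86.24069818  81.7276716 ]
scene -80 8 -17.0 24.5
scene -70 104 -32.1 29.1
scene -60 59 -34.9 28.4
scene -50 62 -30.9 29.1
scene -40 50 -29.6 28.5
scene -30 52 -32.2 29.1
scene -20 53 -30.6 28.3
scene -10 48 -33.3 28.4
scene 0 52 -33.2 27.1
scene 10 62 -32.8 27.4
scene 20 46 -32.7 26.1
scene 30 50 -32.9 26.9
scene 40 52 -31.9 26.5
scene 50 45 -33.5 27.4
scene 60 43 -32.4 27.3
extent -72.64669750037048 71.57995310485755
deck edge slopes deg [   42.49880093 -1217.33519748] -0.14294415488591886 [-44.98231544  81.50055233]
```

View pics/butt.png

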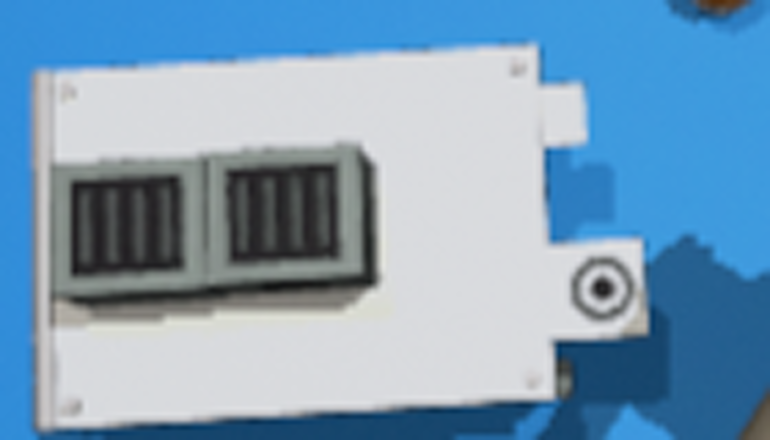

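The top view shows the modules touching at crop column 205 with no gap, but the loose one sits about 1.6 mm towards +x of the fixed one. The ring is clear at crop (602,288). I regrasp to correct that offset.

Run:
```python
from h import *
s=manip.state();print(s['tool_pos'])
a=np.radians(3.9)
for b in([.5218,.1355,.21],[.5218,.1355,.106]):print(cmd(b,a))
```

```text
[ 0.5420507  -0.19233335  0.22234835]
([1.3138, -0.003, 0.0503], [-0.0001, -0.0002, -0.0028])
([1.3135, -0.0029, 0.4663], [-0.0001, -0.0002, -0.0028])
```

>>> drive_tool(translation=[[0.95,0,0.03],[0.95,0,0.03],[0.95,0,0.03],[0.95,0,0.03],[0.95,0,0.03],[0.95,0,0.03],[0.95,0,0.03],[0.95,0,0.03]], twist=[[0,0,-0.003],[0,0,-0.003],[0,0,-0.003],[0,0,-0.003],[0,0,-0.003],[0,0,-0.003],[0,0,-0.003],[0,0,-0.003]])

```text
t: 7.57
tool_pos: [0.5268, 0.0484, 0.2155]
orientation: [0.68, 0.733, 0.0, 0.0]
contact_force: [-0.1, -0.4, 0.6]
width: 0.0856
grasp_force: 0.0
```

Run:
```python
from h import *
s=manip.state();print(s['tool_pos'])
a=np.radians(3.9)
for b in([.5218,.1355,.21],[.5218,.1355,.106]):print(cmd(b,a))
```

```text
[0.5268448  0.04836303 0.2155261 ]
([0.3491, 0.0063, 0.0222], [0.0001, -0.0, 0.0025])
([0.349, 0.0061, 0.4382], [0.0001, -0.0, 0.0025])
```

>>> drive_tool(translation=[[0.349,0.006,0.02],[0.349,0.006,0.02],[0.349,0.006,0.02],[0.349,0.006,0.2],[0.349,0.006,0.2],[0.349,0.006,0.2]], twist=[[0,0,0.002],[0,0,0.002],[0,0,0.002],[0,0,0.002],[0,0,0.002],[0,0,0.002]])

```text
t: 8.07
tool_pos: [0.5219, 0.1322, 0.1639]
orientation: [0.684, 0.729, -0.002, -0.002]
contact_force: [-0.3, -0.6, 0.2]
width: 0.0856
grasp_force: 0.0
```

Run:
```python
from h import *
s=manip.state();print(s['tool_pos'])
a=np.radians(3.9)
print(cmd([.5218,.1355,.106],a))
```

```text
[0.52189472 0.13224549 0.16387564]
([0.013, 0.0016, 0.2315], [-0.0016, -0.0, -0.0012])
```

>>> drive_tool(translation=[[0.005,0.001,0.12],[0.005,0.001,0.235],[0.005,0.001,0.235],[0.005,0.001,0.235]], twist=[[0,0,-0.001],[0,0,-0.001],[0,0,-0.001],[0,0,-0.001]])

```text
t: 8.4
tool_pos: [0.5235, 0.1334, 0.1074]
orientation: [0.683, 0.73, -0.0, -0.0]
contact_force: [-0.1, 0.0, 1.3]
width: 0.0853
grasp_force: 0.0
```

>>> drive_tool(translation=[[0,0,0],[0,0,0],[0,0,0],[0,0,0],[0,0,0],[0,0,0]], twist=[[0,0,0],[0,0,0],[0,0,0],[0,0,0],[0,0,0],[0,0,0]], gripper=-0.2)

```text
t: 8.9
tool_pos: [0.5241, 0.1338, 0.1086]
orientation: [0.683, 0.731, 0.001, 0.001]
contact_force: [-0.5, -1.7, 6.4]
width: 0.06
grasp_force: 21.9
```

Run:
```python
from h import *
s=manip.state();print(s['tool_pos'],s['contact_force'],Ro.from_quat(s['orientation']).as_matrix().round(4))
print(cmd([.5218,.1355,.106],np.radians(3.9)))
```

```text
[0.52407077 0.1338233  0.10857448] [-0.46510633 -1.74134537  6.41184449] [[-6.760e-02  9.977e-01  3.700e-03]
 [ 9.977e-01  6.760e-02 -2.000e-04]
 [-5.000e-04  3.600e-03 -1.000e+00]]
([0.0073, -0.0086, 0.0103], [0.0012, 0.0001, -0.0001])
```

>>> drive_tool(translation=[[0,-0.005,0],[0,-0.009,0],[0,-0.009,0],[0.006,-0.009,0],[0.012,-0.009,0],[0.018,-0.009,0],[0.018,-0.009,0]], twist=[[0,0,0],[0,0,0],[0,0,0],[0,0,0],[0,0,0],[0,0,0],[0,0,0]])

```text
t: 9.48
tool_pos: [0.523, 0.1341, 0.1086]
orientation: [0.683, 0.731, -0.001, 0.005]
contact_force: [3.8, -25.5, 7.8]
width: 0.0595
grasp_force: 22.1
```

>>> drive_tool(translation=[[-0.01,0,0],[-0.012,-0.004,0],[-0.012,-0.008,0],[-0.012,-0.008,0]], twist=[[0,0,0],[0,0,0],[0,0,0],[0,0,0]])

```text
t: 9.82
tool_pos: [0.5217, 0.1341, 0.1087]
orientation: [0.683, 0.731, 0.002, 0.004]
contact_force: [8.1, -5.8, 4.2]
width: 0.0595
grasp_force: 21.7
```

>>> drive_tool(translation=[[0.004,0,0],[0.004,0,0],[0.004,0,0],[0.004,0,0],[0,0,-0.15],[0,0,-0.3],[0,0,-0.45],[-0.4,0,-0.5]], twist=[[0,0,0],[0,0,0],[0,0,0],[0,0,0],[0,0,0],[0,0,0],[0,0,0],[0,0,0]], gripper=1)

```text
t: 10.48
tool_pos: [0.5228, 0.0982, 0.2305]
orientation: [0.68, 0.733, 0.004, 0.003]
contact_force: [0.3, 0.3, 0.2]
width: 0.0855
grasp_force: 0.0
```

>>> drive_tool(translation=[[-0.99,0,0],[-0.99,0,0],[-0.99,0,0],[-0.99,0,0],[-0.99,0,0],[-0.99,0,0],[-0.99,0,0]], twist=[[0,0,0],[0,0,0],[0,0,0],[0,0,0],[0,0,0],[0,0,0],[0,0,0]])

```text
t: 11.07
tool_pos: [0.5382, -0.159, 0.2234]
orientation: [0.685, 0.729, -0.001, 0.0]
contact_force: [-0.9, -0.2, -0.4]
width: 0.0856
grasp_force: 0.0
```

```bash
cat > chk.py <<'E'
from h import *
yaw=np.radians(3.9);c=np.array([.5226,.1749])
for n in("top","scene"):
    p=vision.grab_frame(n)
    X=cloud(p);m=(X[...,2]>.135)&(X[...,2]<.156)&(abs(X[...,0]-.52)<.06)&(X[...,1]>.06)&(X[...,1]<.26)
    Q=strips(X[m][:,:2],c,yaw,0,0,0)*1000
    e=[]
    for lo in range(-66,66,4):
        q=Q[(Q[:,1]>=lo)&(Q[:,1]<lo+4)]
        e.append((lo+2,q[:,0].min(),q[:,0].max()))
    e=np.array(e)
    for nm,k in(("loose",e[:,0]<-4),("fixed",e[:,0]>4)):
        print(n,nm,e[k][:,1:].mean(0).round(2),np.degrees([np.polyfit(e[k][:,0],e[k][:,i],1)[0] for i in(1,2)]).round(2))
    print("ext",np.percentile(Q[:,1],[.3,99.7]).round(1))
    if n=="top":
        g=p["frame"].astype(int).sum(2);s0=manip.state();print(s0["t"],s0["tool_pos"])
        r=cv2.resize(p["frame"][:,:,1],None,fx=8,fy=8,interpolation=cv2.INTER_CUBIC)
        u0,v0=px(p,[.497,0,.092]);S=16
        a=p["frame"][int(v0)-S:int(v0)+S,int(u0)-S:int(u0)+S].max(2).astype(np.float32)
        d=np.clip(150-a,0,None);vv,uu=np.mgrid[:2*S,:2*S];
        k=np.hypot(uu-S,vv-S)<9;d=d*k
        cu=(d*uu).sum()/d.sum()+int(u0)-S;cv=(d*vv).sum()/d.sum()+int(v0)-S
        K=p["camera_matrix"];ray=p["R"].T@np.array([(cu-K[0,2])/K[0,0],(cv-K[1,2])/K[1,1],1]);o=-p["R"].T@p["t"]
        print("ring px",cu,cv,"expected",u0,v0,"world",o+ray*((.0928-o[2])/ray[2]))
E
python3 chk.py
```

```text
top loose [-32.37  26.04] [ 0.38 -0.56]
top fixed [-32.07  26.54] [0.09 0.57]
ext [-69.4  70.2]
11.1167 [ 0.53805333 -0.15598564  0.22340319]
ring px 259.0242729562629 232.0322876116327 expected 258.9084861269844 232.69603780096057 world [ 4.98645882e-01 -3.00051722e-04  9.28000000e-02]
scene loose [-30.91  26.21] [0.82 1.14]
scene fixed [-31.13  26.67] [3.45 1.06]
ext [-70.6  70.1]
```

Loose and fixed modules now agree within about 0.5 mm, and their combined length is 140 mm, so there is no gap. Next is the jack.

Run:
```python
from h import *
a=np.radians(-4.5)
for b in([.5102,-.2848,.15],[.5102,-.2848,.038]):print(cmd(b,a))
```

```text
([-0.5153, -0.1448, 0.294], [-0.0003, -0.0003, 0.0458])
([-0.5157, -0.1444, 0.742], [-0.0003, -0.0003, 0.0458])
```

>>> drive_tool(translation=[[-0.515,-0.145,0.1],[-0.515,-0.145,0.1],[-0.515,-0.145,0.1],[-0.515,-0.145,0.29],[-0.515,-0.145,0.29],[-0.515,-0.145,0.4],[-0.515,-0.145,0.4],[-0.515,-0.145,0.4]], twist=[[0,0,0.0458],[0,0,0.0458],[0,0,0.0458],[0,0,0.0458],[0,0,0.0458],[0,0,0.0458],[0,0,0.0458],[0,0,0.0458]])

```text
t: 11.83
tool_pos: [0.5111, -0.2818, 0.1242]
orientation: [0.733, 0.68, -0.0, -0.001]
contact_force: [0.6, -0.7, -0.3]
width: 0.0855
grasp_force: 0.0
```

Run:
```python
from h import *
a=np.radians(-4.5);print(manip.state()['tool_pos'])
for b in([.5102,-.2848,.038],):print(cmd(b,a))
```

```text
[ 0.51109389 -0.28181867  0.12422924]
([-0.0128, -0.002, 0.3449], [-0.0006, -0.0006, 0.0014])
```

>>> drive_tool(translation=[[-0.012,-0.002,0.12],[-0.012,-0.002,0.24],[-0.012,-0.002,0.34],[-0.012,-0.002,0.34],[-0.012,-0.002,0.34]], twist=[[0,0,0.001],[0,0,0.001],[0,0,0.001],[0,0,0.001],[0,0,0.001]])

```text
t: 12.25
tool_pos: [0.511, -0.2862, 0.0405]
orientation: [0.734, 0.679, 0.0, 0.0]
contact_force: [0.2, 0.2, -0.1]
width: 0.0851
grasp_force: 0.0
```

>>> drive_tool(translation=[[0,0,0],[0,0,0],[0,0,0],[0,0,0],[0,0,0],[0,0,0],[0,0,0],[0,0,0]], twist=[[0,0,0],[0,0,0],[0,0,0],[0,0,0],[0,0,0],[0,0,0],[0,0,0],[0,0,0]], gripper=-0.8, grip_force=60)

```text
t: 12.92
tool_pos: [0.5102, -0.287, 0.0406]
orientation: [0.735, 0.679, -0.0, 0.001]
contact_force: [-2.8, 1.7, 8.8]
width: 0.0393
grasp_force: 63.0
```

Run:
```python
from h import *
s=manip.state();print(s['tool_pos'],s['width'],s['contact_force'])
X=cloud(vision.grab_frame("top"));print(rect(X,.060,.075,(.45,.56,-.25,-.15)))
R=Ro.from_quat(s['orientation']).as_matrix();print(R.round(3))
```

```text
[ 0.51015302 -0.28701966  0.04057505] 0.039321463804848036 [-2.8179763   1.74803452  8.78550296]
(136, array([ 517. , -210.3]), array([32.8, 32.9]), 0.3, 'med', array([ 0.5169, -0.2099,  0.0684]), 'mean', array([ 0.5171, -0.2095,  0.0683]))
[[ 0.079  0.997  0.001]
 [ 0.997 -0.079 -0.001]
 [-0.001  0.001 -1.   ]]
```

Run:
```python
from h import *
p=vision.grab_frame("scene");X=cloud(p)
yaw=np.radians(3.9);L=np.array([.498,-.0005])
c=np.array([.498,-.0005])
m=(X[...,2]>.01)&(X[...,2]<.08)&(X[...,0]>.40)&(X[...,0]<.66)&(X[...,1]>-.03)&(X[...,1]<.08)
P=X[m];Q=strips(P[:,:2],c,yaw,0,0,0)
for lo in range(-90,120,10):
    k=(Q[:,0]*1000>=lo)&(Q[:,0]*1000<lo+10)
    if k.sum()>3: print(lo,k.sum(),"deck y",(Q[k,1].min()*1000).round(),(Q[k,1].max()*1000).round(),"z",P[k,2].min().round(3),P[k,2].max().round(3))
```

```text
-50 17 deck y 20.0 78.0 z 0.01 0.077
-40 24 deck y 18.0 82.0 z 0.01 0.078
-30 45 deck y 19.0 78.0 z 0.01 0.031
90 44 deck y 21.0 72.0 z 0.01 0.078
100 71 deck y 21.0 69.0 z 0.01 0.076
110 123 deck y 22.0 72.0 z 0.01 0.077
```

>>> drive_tool(translation=[[0,0,-0.01],[0,0,-0.02],[0,0,-0.02]], twist=[[0,0,0],[0,0,0],[0,0,0]])

```text
t: 13.27
tool_pos: [0.5099, -0.2866, 0.0439]
orientation: [0.735, 0.678, 0.0, -0.001]
contact_force: [-0.1, -0.5, -8.2]
width: 0.0391
grasp_force: 61.6
```

The stand leg sits close to the base plate's front corner, so I'll approach with the jack turned about 18° from the deck axis.

>>> drive_tool(translation=[[0.12,0,0],[0.24,0,0],[0.36,0,0],[0.45,0,0],[0.53,0,0],[0.6,0,0],[0.6,0,0],[0.6,0,0]], twist=[[0,0,0],[0,0,0],[0,0,0],[0,0,-0.03],[0,0,-0.07],[0,0,-0.11],[0,0,-0.1472],[0,0,-0.1472]])

```text
t: 13.93
tool_pos: [0.5218, -0.1362, 0.0437]
orientation: [0.557, 0.83, -0.0, -0.001]
contact_force: [-0.0, -0.4, -9.1]
width: 0.0394
grasp_force: 62.0
```

Run:
```python
from h import *
s=manip.state();print(s['t'],s['tool_pos'],s['width'],s['contact_force'])
p=vision.grab_frame("top");X=cloud(p);print(rect(X,.064,.077,(.46,.535,-.11,-.025)))
R=Ro.from_quat(s['orientation']).as_matrix();print(R.round(4))
q=vision.search_frame(p,"saddle_top");print([(d['p'],w(p,d['xyz'])) for d in q])
```

```text
13.9333 [ 0.52180812 -0.1361642   0.04370771] 0.039369790573480556 [-0.02081975 -0.40299247 -9.0523522 ]
None
[[-3.794e-01  9.252e-01 -1.100e-03]
 [ 9.252e-01  3.794e-01  6.000e-04]
 [ 1.000e-03 -8.000e-04 -1.000e+00]]
[(0.55, array([0.52583175, 0.10914588, 0.09389459]))]
```

Run:
```python
from h import *
for n in("scene","top"):
    p=vision.grab_frame(n);X=cloud(p)
    print(n,rect(X,.058,.078,(.47,.515,-.09,-.035)),px(p,[.493,-.064,.072]))
    q=vision.search_frame(p,"saddle_top");print([(d['p'],w(p,d['xyz'])) for d in q])
    if n=="scene":save(p,"carry.png",(180,140,340,260),5)
```

```text
scene (24, array([489.4, -66.3]), array([17.1, 33.3]), 0.7, 'med', array([ 0.4898, -0.0578,  0.07  ]), 'mean', array([ 0.4903, -0.0594,  0.0696])) [258.73485135 206.59511637]
[]
top None [283.31847438 235.24271775]
[]
```

View pics/carry.png

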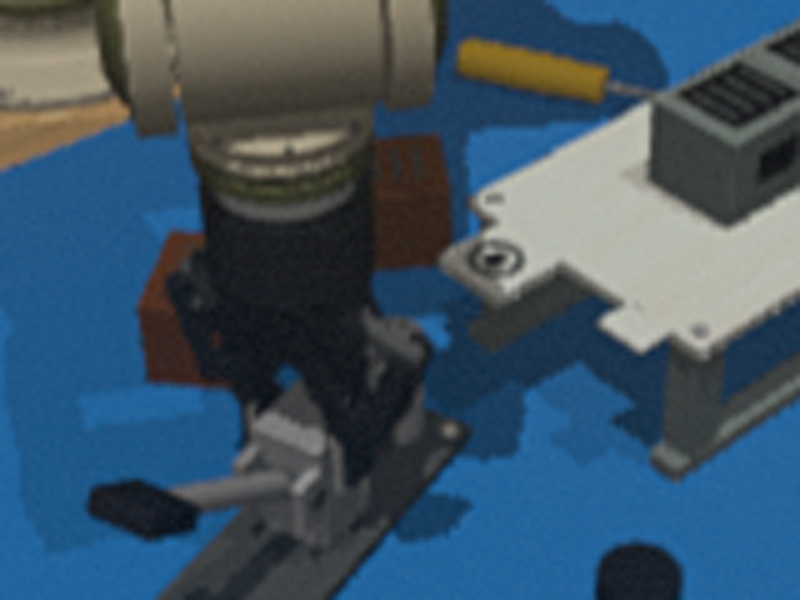

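The jack is held level just above the bench. The saddle is right of the fingers at crop (410,420) and the ring is at (495,258). The path to the tab is clear, so I slide it in.

>>> drive_tool(translation=[[0.05,0.025,0],[0.1,0.05,0],[0.15,0.075,0],[0.2,0.1,0],[0.228,0.1156,0],[0.228,0.1156,0],[0.228,0.1156,0]], twist=[[0,0,0],[0,0,0],[0,0,0],[0,0,0],[0,0,0],[0,0,0],[0,0,0]])

```text
t: 14.82
tool_pos: [0.5276, -0.0731, 0.0441]
orientation: [0.559, 0.829, -0.0, 0.0]
contact_force: [-1.0, -0.7, -8.6]
width: 0.0391
grasp_force: 62.3
```

>>> drive_tool(translation=[[0,0,0.008],[0,0,0.014],[0,0,0.014]], twist=[[0,0,0],[0,0,0],[0,0,0]])

```text
t: 15.07
tool_pos: [0.5276, -0.0741, 0.0406]
orientation: [0.56, 0.829, 0.0, 0.0]
contact_force: [0.9, 0.5, -7.3]
width: 0.0389
grasp_force: 62.5
```

>>> drive_tool(translation=[[0,0,0.006],[0,0,0.006]], twist=[[0,0,0],[0,0,0]])

```text
t: 15.23
tool_pos: [0.5277, -0.0741, 0.0406]
orientation: [0.56, 0.829, -0.0, 0.001]
contact_force: [-4.0, 1.3, 8.5]
width: 0.0393
grasp_force: 64.7
```

>>> drive_tool(translation=[[0,0,0],[0,0,0],[0,0,0],[0,0,0],[0,0,-0.15],[0,0,-0.3],[0,0,-0.45],[0,0,-0.6]], twist=[[0,0,0],[0,0,0],[0,0,0],[0,0,0],[0,0,0],[0,0,0],[0,0,0],[0,0,0]], gripper=1)

```text
t: 15.9
tool_pos: [0.5273, -0.0736, 0.1909]
orientation: [0.56, 0.829, 0.0, 0.0]
contact_force: [0.1, 0.2, -0.3]
width: 0.0853
grasp_force: 0.0
```

>>> drive_tool(translation=[[-0.8,-0.3,0],[-0.8,-0.3,0],[-0.8,-0.3,0],[-0.8,-0.3,0],[-0.8,-0.3,0],[-0.8,-0.3,0],[-0.8,-0.3,0]], twist=[[0,0,0],[0,0,0],[0,0,0],[0,0,0],[0,0,0],[0,0,0],[0,0,0]])

```text
t: 16.48
tool_pos: [0.5323, -0.2897, 0.1884]
orientation: [0.561, 0.828, -0.0, -0.0]
contact_force: [-0.2, 0.2, -0.1]
width: 0.0852
grasp_force: 0.0
```

```bash
cat > jk.py <<'E'
from h import *
print(manip.state()['t'],manip.state()['tool_pos'])
for n in("top","scene"):
    p=vision.grab_frame(n);X=cloud(p)
    if n=="top": save(p,"placed.png",(190,180,370,280),4.4)
    print(n,"block",rect(X,.068,.082,(.49,.57,-.105,-.045)))
    m=(X[...,2]>.003)&(X[...,2]<.014)&(X[...,0]>.45)&(X[...,0]<.64)&(X[...,1]>-.26)&(X[...,1]<.05)&(p["frame"][...,2].astype(int)-p["frame"][...,0]<40)
    print("base",cv2.minAreaRect((X[m][:,:2]*1000).astype(np.float32)))
    print("pad",rect(X,.1,.13,(.52,.62,-.22,-.12)))
    print("ring tab",rect(X,.085,.1,(.46,.55,-.05,.012)))
E
python3 jk.py
```

```text
16.4833 [ 0.53228684 -0.28966084  0.1883548 ]
top block (228, array([528.9, -75. ]), array([40.4, 45.3]), 21.4, 'med', array([ 0.5278, -0.0734,  0.0758]), 'mean', array([ 0.5275, -0.0726,  0.0756]))
base ((537.7338256835938, -109.52070617675781), (159.8635711669922, 271.0194396972656), 1.405685544013977)
pad (215, array([ 568.4, -174.8]), array([36.5, 53.9]), 23.3, 'med', array([ 0.5681, -0.1795,  0.1201]), 'mean', array([ 0.5694, -0.1788,  0.1188]))
ring tab (228, array([497.6,  -5.4]), array([45. , 31.3]), 1.1, 'med', array([ 0.4964, -0.0053,  0.0924]), 'mean', array([ 0.4971, -0.005 ,  0.0927]))
scene block (201, array([527.8, -73.7]), array([40.7, 42.3]), 24.9, 'med', array([ 0.5294, -0.0745,  0.0731]), 'mean', array([ 0.5293, -0.0742,  0.0729]))
base ((532.30517578125, -87.66644287109375), (159.86245727539062, 273.525146484375), 0.7374098300933838)
pad (180, array([ 570.2, -178.6]), array([35.5, 45.6]), 20.5, 'med', array([ 0.5777, -0.1894,  0.1214]), 'mean', array([ 0.5765, -0.1865,  0.12  ]))
ring tab (174, array([497.7,  -4.8]), array([49.5, 35.3]), 3.2, 'med', array([ 0.4991, -0.0064,  0.0903]), 'mean', array([ 0.4985, -0.0064,  0.0901]))
```

View pics/placed.png

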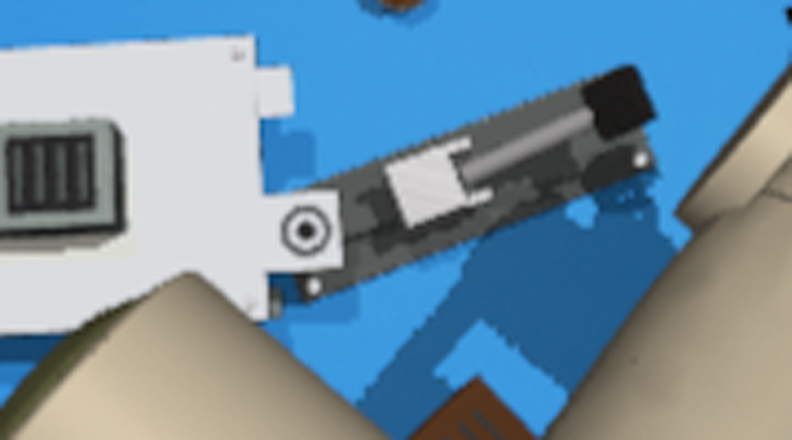

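The jack stands flat with its saddle hidden under the ring tab (ring at crop (305,230), block (425,190), handle pad (615,100)). The saddle works out at (0.4985, −0.002) against the ring at (0.498, −0.0005), so it is centred within about 2 mm and the base clears the leg. Now to go above the handle pad with the fingers shut.

>>> drive_tool(translation=[[0.348,0.307,0.1],[0.348,0.307,0.1],[0.348,0.307,0.1],[0.348,0.307,0.1],[0.348,0.307,0.1],[0.348,0.307,0.1]], twist=[[0,0,0],[0,0,0],[0,0,0],[0,0,0],[0,0,0],[0,0,0]], gripper=-1, grip_force=40)

```text
t: 17.08
tool_pos: [0.5714, -0.1768, 0.1646]
orientation: [0.559, 0.829, -0.0, 0.0]
contact_force: [0.7, 0.3, -0.4]
width: 0.0123
grasp_force: 0.0
```

Run:
```python
from h import *
s=manip.state();print(s['tool_pos'],s['width'])
print(cmd([.569,-.180,.130],np.radians(22)))
```

```text
[ 0.57142639 -0.17680516  0.16455127] 0.012262695091124804
([-0.0081, -0.0138, 0.1382], [0.0001, 0.0002, 0.0003])
```

>>> drive_tool(translation=[[-0.02,-0.014,0.06],[-0.02,-0.014,0.13],[-0.02,-0.014,0.13],[-0.02,-0.014,0.13]], twist=[[0,0,0],[0,0,0],[0,0,0],[0,0,0]])

```text
t: 17.42
tool_pos: [0.5696, -0.1843, 0.1317]
orientation: [0.56, 0.829, -0.0, -0.0]
contact_force: [0.3, -0.5, 1.0]
width: -0.0
grasp_force: 0.0
```

Run:
```python
from h import *
s=manip.state();print(s['tool_pos'],s['width'],s['contact_force'])
O=np.array([.5265,-.0718]);h=np.array([.3746,-.9272])
for t in np.radians([34,28,20,12,5,0]):
    o=.025+.115*np.cos(t)-.007*np.sin(t)+.001;z=.05+.115*np.sin(t)+.007*np.cos(t)
    P=[*(O+h*o),z];print(np.degrees(t).round(),np.round(P,4),cmd(P,np.radians(22))[0])
```

```text
[ 0.56959501 -0.18426772  0.13167461] -3.494982863412571e-05 [ 0.28587147 -0.50575411  1.00178365]
34.0 [ 0.5705 -0.1807  0.1201] [0.012, 0.0087, 0.0463]
28.0 [ 0.573  -0.187   0.1102] [-0.0154, 0.0088, 0.086]
20.0 [ 0.5758 -0.1939  0.0959] [-0.0451, 0.0089, 0.143]
12.0 [ 0.5778 -0.1989  0.0808] [-0.0666, 0.0089, 0.2036]
5.0 [ 0.5789 -0.2016  0.067 ] [-0.0783, 0.009, 0.2587]
0.0 [ 0.5793 -0.2025  0.057 ] [-0.0825, 0.009, 0.2986]
```

>>> drive_tool(translation=[[0.005,0.009,0.046],[-0.005,0.009,0.07],[-0.018,0.009,0.095],[-0.034,0.009,0.125],[-0.045,0.009,0.15],[-0.055,0.009,0.175],[-0.063,0.009,0.2],[-0.068,0.009,0.22]], twist=[[0,0,0],[0,0,0],[0,0,0],[0,0,0],[0,0,0],[0,0,0],[0,0,0],[0,0,0]])

```text
t: 18.08
tool_pos: [0.5789, -0.1989, 0.0771]
orientation: [0.56, 0.829, 0.0, 0.0]
contact_force: [-0.6, 2.6, 6.7]
width: 0.0001
grasp_force: 3.8
```

>>> drive_tool(translation=[[-0.006,0,0.024],[-0.01,0,0.048],[-0.013,0,0.07],[-0.013,0,0.085],[-0.013,0,0.085]], twist=[[0,0,0],[0,0,0],[0,0,0],[0,0,0],[0,0,0]])

```text
t: 18.5
tool_pos: [0.58, -0.2016, 0.0567]
orientation: [0.56, 0.829, 0.001, 0.0]
contact_force: [-3.9, 5.1, 13.1]
width: 0.0001
grasp_force: 6.2
```

```bash
cat > dk.py <<'E'
from h import *
s=manip.state();print(s['t'],s['tool_pos'],s['contact_force'])
for n in("top","scene"):
    p=vision.grab_frame(n);X=cloud(p)
    m=(abs(X[...,0]-.52)<.07)&(X[...,1]>.02)&(X[...,1]<.06)&(X[...,2]>.08);print(n,"deck z near free end",np.nanmedian(X[m][:,2]))
    m=(abs(X[...,0]-.57)<.06)&(abs(X[...,1]+.19)<.05)&(p["frame"].max(2)<60)&(X[...,2]>.03)&(X[...,2]<.075)
    print("pad",X[m].mean(0) if m.sum() else None)
    print("tab",rect(X,.1,.15,(.46,.55,-.05,.01)))
    if n=="scene":save(p,"pump%d.png"%(s['t']*10),(200,110,360,230),5)
E
python3 dk.py
```

```text
18.5 [ 0.5800193  -0.20158137  0.0567417 ] [-3.85541573  5.09537133 13.13240452]
top deck z near free end 0.12127075301489892
pad None
tab (203, array([498.,  -5.]), array([45.8, 28. ]), 1.0, 'med', array([ 0.4981, -0.0063,  0.1238]), 'mean', array([ 0.4985, -0.0057,  0.1239]))
scene deck z near free end 0.11647118049049496
pad [ 0.58587097 -0.20436446  0.05479552]
tab (214, array([497.1,  -6.2]), array([47.1, 32. ]), 3.2, 'med', array([ 0.5033, -0.0101,  0.1201]), 'mean', array([ 0.5011, -0.0083,  0.1165]))
```

>>> drive_tool(translation=[[0,0,0.012],[0,0,0.012],[0,0,0.012]], twist=[[0,0,0],[0,0,0],[0,0,0]])

```text
t: 18.85
tool_pos: [0.5801, -0.2016, 0.0559]
orientation: [0.559, 0.829, 0.0, 0.001]
contact_force: [-7.1, 7.1, 26.7]
width: -0.0002
grasp_force: 13.3
```

>>> drive_tool(translation=[[0.005,0,-0.03],[0.01,0,-0.06],[0.016,0,-0.09],[0.025,0,-0.12],[0.035,0,-0.15],[0.046,0,-0.18],[0.059,0,-0.21],[0.07,0,-0.24]], twist=[[0,0,0],[0,0,0],[0,0,0],[0,0,0],[0,0,0],[0,0,0],[0,0,0],[0,0,0]])

```text
t: 19.52
tool_pos: [0.5734, -0.1857, 0.1135]
orientation: [0.56, 0.829, 0.0, 0.001]
contact_force: [-0.1, 2.3, 0.5]
width: 0.0004
grasp_force: 1.0
```

>>> drive_tool(translation=[[0.003,0,-0.03],[0.006,0,-0.07],[0.006,0,-0.1],[0.006,0,-0.12],[0.006,0,-0.12],[0.006,0,-0.12],[0.006,0,-0.12],[0.006,0,-0.12]], twist=[[0,0,0],[0,0,0],[0,0,0],[0,0,0],[0,0,0],[0,0,0],[0,0,0],[0,0,0]])

```text
t: 20.18
tool_pos: [0.5724, -0.1841, 0.1417]
orientation: [0.56, 0.829, -0.0, -0.001]
contact_force: [-0.0, -0.2, 0.4]
width: -0.0002
grasp_force: 0.0
```

Run:
```python
from h import *
s=manip.state();print(s['t'],s['tool_pos'],s['contact_force'])
for n in("top","scene"):
    p=vision.grab_frame(n);X=cloud(p)
    m=(abs(X[...,0]-.52)<.07)&(X[...,1]>.02)&(X[...,1]<.06)&(X[...,2]>.08);print(n,"deck z",np.nanmedian(X[m][:,2]))
    print("pad",rect(X,.095,.126,(.53,.62,-.225,-.145)))
    print("block",rect(X,.068,.082,(.49,.57,-.105,-.045)))
O=np.array([.5265,-.0718]);h=np.array([.3746,-.9272])
for t in np.radians([34,20,0]):
    o=.025+.115*np.cos(t)-.007*np.sin(t)+.001;z=.05+.115*np.sin(t)+.007*np.cos(t)
    P=[*(O+h*o),z];print(np.degrees(t).round(),np.round(P,4),cmd(P,np.radians(22))[0])
```

```text
20.1833 [ 0.57236913 -0.18406497  0.14174927] [-0.02244985 -0.17018471  0.35163991]
top deck z 0.09266926944468229
pad None
block (189, array([527.7, -72.1]), array([39.9, 38.8]), 22.5, 'med', array([ 0.5281, -0.0683,  0.0754]), 'mean', array([ 0.5278, -0.0692,  0.0754]))
scene deck z 0.09024931168330422
pad (150, array([ 568.3, -174.3]), array([35. , 55.5]), 20.6, 'med', array([ 0.5777, -0.1838,  0.1191]), 'mean', array([ 0.5758, -0.1832,  0.1171]))
block (198, array([527.5, -73.3]), array([39.9, 42. ]), 24.7, 'med', array([ 0.5291, -0.0747,  0.073 ]), 'mean', array([ 0.5288, -0.0744,  0.0728]))
34.0 [ 0.5705 -0.1807  0.1201] [0.0153, -0.0021, 0.0871]
20.0 [ 0.5758 -0.1939  0.0959] [-0.0417, -0.002, 0.1839]
0.0 [ 0.5793 -0.2025  0.057 ] [-0.0791, -0.0019, 0.3395]
```

The handle came all the way up, the deck is down and the jack has not shifted. Now the second stroke.

>>> drive_tool(translation=[[0.005,0,0.06],[0.005,0,0.087],[-0.012,0,0.125],[-0.027,0,0.155],[-0.04,0,0.185],[-0.052,0,0.215],[-0.061,0,0.24],[-0.067,0,0.265]], twist=[[0,0,0],[0,0,0],[0,0,0],[0,0,0],[0,0,0],[0,0,0],[0,0,0],[0,0,0]])

```text
t: 20.95
tool_pos: [0.5788, -0.1994, 0.0757]
orientation: [0.56, 0.829, 0.0, -0.001]
contact_force: [-1.6, 4.7, 6.8]
width: -0.0001
grasp_force: 3.8
```

>>> drive_tool(translation=[[-0.005,0,0.024],[-0.01,0,0.048],[-0.012,0,0.07],[-0.012,0,0.088],[-0.012,0,0.09],[-0.012,0,0.09]], twist=[[0,0,0],[0,0,0],[0,0,0],[0,0,0],[0,0,0],[0,0,0]])

```text
t: 21.45
tool_pos: [0.5799, -0.2019, 0.056]
orientation: [0.559, 0.829, 0.0, -0.0]
contact_force: [-8.6, 7.5, 25.7]
width: -0.0001
grasp_force: 12.6
```

```bash
python3 dk.py; ls pics
python3 - <<'E'
from h import *
p=vision.grab_frame("top");save(p,"final_top.png",(120,100,420,290),2.6)
X=cloud(p);yaw=np.radians(3.9)
m=(X[...,2]>.15)&(abs(X[...,0]-.52)<.06)&(X[...,1]>.06)&(X[...,1]<.26)&(X[...,2]<.19)
Q=strips(X[m][:,:2],np.array([.5226,.1749]),yaw,0,0,0)*1000
h,e=np.histogram(Q[:,1],np.arange(-80,80,5));print(h.tolist(),np.percentile(Q[:,1],[.3,99.7]))
E
```

```text
21.45 [ 0.57989577 -0.20189393  0.0559555 ] [-8.57062604  7.4636532  25.71082774]
top deck z near free end 0.1216919342466084
pad None
tab (200, array([497.8,  -5. ]), array([45.7, 28. ]), 1.2, 'med', array([ 0.498 , -0.0064,  0.1243]), 'mean', array([ 0.4988, -0.0057,  0.1245]))
scene deck z near free end 0.11684188232179209
pad [ 0.58639746 -0.20474782  0.05454087]
tab (215, array([497. ,  -5.9]), array([45.7, 31.8]), 1.5, 'med', array([ 0.5027, -0.0099,  0.1208]), 'mean', array([ 0.501 , -0.0083,  0.1173]))
butt.png
carry.png
crop.png
grasp.png
placed.png
pump185.png
pump214.png
scene0.png
slid.png
top0.png
[0, 0, 0, 8, 11, 12, 13, 16, 19, 23, 26, 29, 29, 33, 34, 38, 43, 49, 48, 49, 50, 44, 51, 49, 49, 46, 46, 41, 39, 34, 18] [-62.03265618  76.1960402 ]
```

>>> drive_tool(translation=[[0,0,-0.005],[0,0,-0.005],[0,0,-0.005],[0,0,-0.005]], twist=[[0,0,0],[0,0,0],[0,0,0],[0,0,0]])

```text
t: 21.93
tool_pos: [0.5798, -0.2019, 0.0564]
orientation: [0.559, 0.829, 0.0, -0.0]
contact_force: [-6.0, 6.7, 18.0]
width: 0.0003
grasp_force: 9.3
```

View pics/pump214.png

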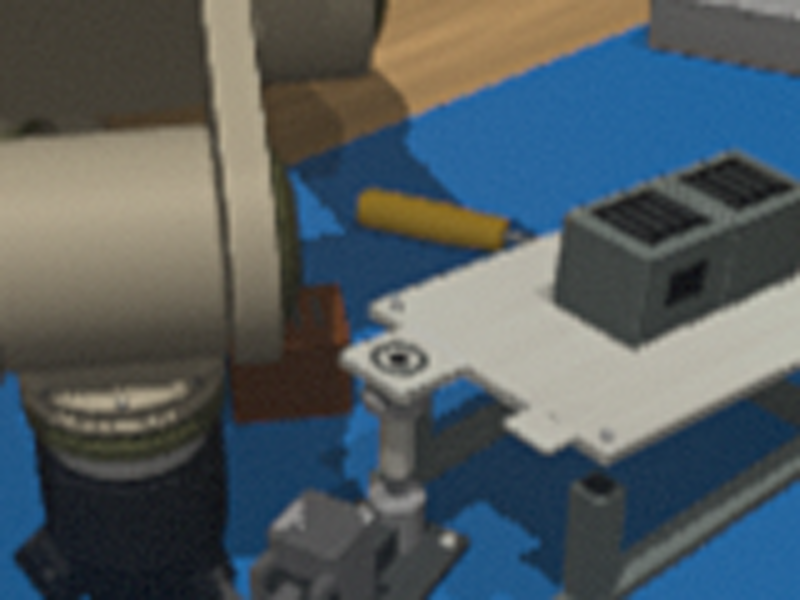

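View pics/final_top.png

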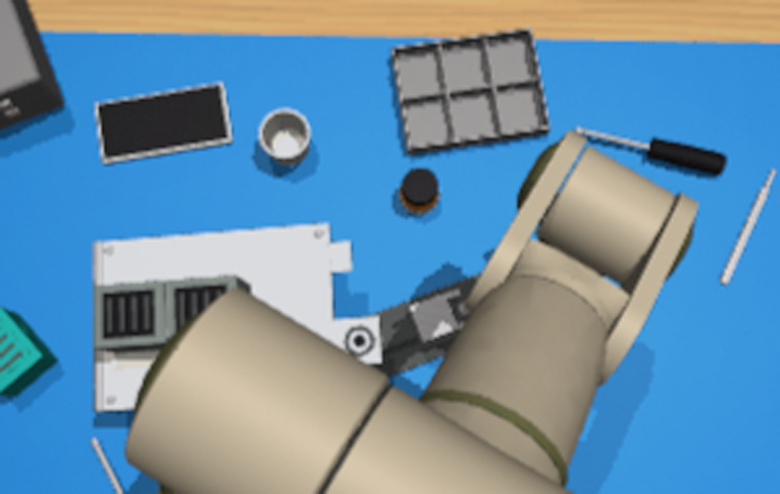

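The scene crop shows the deck raised on the saddle under the ring tab (398,358), clear of its leg (597,490), with the modules butted at (665,195). The top view shows the bystanders where they were. I hand in.

```bash
python3 -c "
from bench import manip
print(manip.sign_off())"
```

```text
the job is handed in; nothing more can be done
None
```

The job is handed in: modules butted with no gap and within about 0.5 mm in line, jack saddle about 2 mm off the lift-tab centre, and two full strokes done with the handle held down at about 18 N and the deck raised on the jack, at about 22 s of the 72 s.

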